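# Push the stuck mortar core out of the tilted sample tube

### The arm

A 6-joint arm with a two-finger parallel gripper is mounted at the origin on the work surface. World frame = base frame: x ahead of the robot, y to its left, z up, the work surface at z = 0. Lengths are in m, angles in rad, forces in N, time in s.
With the tool pointing down it reaches from about 0.3 to 0.775 m from the base axis. Payload 14.6 kg.
Tool frame: the origin (TCP) lies at the very end of the fingers, on their centre line; the grasp point (between the pads) lies 19 mm behind it; y points along the fingers, z is the direction in which the jaws open and shut, and the axes are right-handed (so a half turn about y gives the same grasp; the last joint's range is limited). The gripper opens to 94 mm and grips with 3 to 60 N. Pads are 16 mm wide; open, the fingers measure 119 mm over their backs; the gripper's body (75 mm by 177 mm) begins 78 mm behind the grasp point.
Start: joints at [-1.331, 0.3, 1.521, -0, 1.321, -0.067], TCP at [0.166, -0.524, 0.205] pointing down, gripper open.
Joint ranges: [-3.03, 3.03], [-0.79, 2.21], [0.23, 2.52], [-1.04, 4.18], [0, 3.07], [-2.55, 2.55]. Speed limits (rad/s): [2.22, 2.22, 2.57, 3.14, 3.14, 3.14].

### API

Orientations are given as [roll, pitch, yaw] about the fixed x, y, z axes, in that order (R = Rz(yaw) Ry(pitch) Rx(roll)).
In Python, from station import get_obs, camera, hand_in, masks_of gives the robot as it stands.
- The arm moves only by the shell command python3 -m jog 'ROWS' [FORCE]. ROWS is text: rows parted by semicolons, each of 7 numbers parted by spaces: the shift along the world's x, y, z in mm, then the turn, a rotation vector about the world's x, y, z in degrees, then the closure, from 0 (fully open) to 1 (shut). A call has 1 to 10 rows; each row is the pose to reach, as a shift and turn from the pose measured when the call began; what a row does not reach only later rows make up. A row lasts 1/12 s, in which the tool goes at most 41.7 mm and 7.16 degrees, less where a joint would pass 70% of its speed; a pose out of reach is approached as far as the arm can. A call with a gripper value outside its range is refused whole. The fingers move at their own pace and stop on an object; FORCE is the grip in N (left out, the last holds). Time passes only in rows, so rows that repeat a pose let the fingers close. It gives the time, the measured TCP pose, the force and the opening at its end, in the units of the state.
- get_obs(): the state, without advancing time (a new reading comes with each control period).
- camera(name): name is "side" or "top"; returns a dict with "img" (480x640x3 uint8, red, green, blue), "range_z" (480x640 float32, m along the optical axis (not along the pixel's ray), 0 where there is no reading), "fx", "fy", "cx", "cy" (pixels), "rvec" (rotation vector, rad) and "tvec" (3), from world to camera coordinates, as OpenCV has them. Camera axes: x right, y down, z forward; pixel columns grow to the right and rows downward; lengths in m; the calibration is good to about 2 mm. A picture is of the moment at which its call begins.
- hand_in(): hands the job in, once; it reports no verdict.
Trained networks look in the newest picture that a camera, given by its name, has taken for a name from the list of things; names that differ only in an ending like _2 or _b are one class to them, and where a whole thing is asked for, a point or a joint stands for the part that bears it (a point fixed in the world has none). Each returns a list of dicts, best first, with "conf" (0 to 1); they miss things now and then, are a little off and sometimes report something else, mostly with a low value. They report only what shows in the picture. A call takes as long as a camera call. They do not tell look-alikes from the thing itself.
- masks_of(thing, camera): "mask" (480x640 bool, what is visible of it) and "extent" ([left, top, right, bottom] in pixels, round what is visible of it).
The state is a dict: "time_s": time; "qpos": joint angles; "joint_vel": joint speeds; "tau": joint torques, N m; "ee_pos": TCP position; "eef_rot": TCP orientation; "force": force on the tool from outside, world axes, zero at the start; "moment": the same for the moment, N m; "grip_width": finger opening in m.
Only numpy, scipy, OpenCV 4.12 (cv2) and the standard library are available. Lean on these libraries where they do the work, as an engineer would, in place of code of your own. Each camera call takes 0.05 s, during which the arm holds its last target.

### The job

A mortar core is stuck in the leaning steel tube. Lift the wooden-handled push rod out of its stand, push the core out of the tube's lower end into the tray by driving the rod in slowly and gently until its collar is felt to press on the rim of the stop sleeve round the tube's mouth (do not ram it), then draw the rod out and put it back in its stand with the collar resting on the stand's rim. Do not touch the core with the gripper, and leave the brick, the level, the brass weight and the stone chip where they lie.

Things in the scene. Friction and masses are not known exactly. Their poses are not given: they have to be found in the camera images.
- rig: Fixed rig: base plate 200 x 130 x 8 mm, a post with the leaning tube, and an open rubber-floored tray under the tube's lower end. Origin on the bench below mid-tube; z up; x level, from mouth side to outlet side (away from the robot, give or take yaw). In this frame the tray spans x 0..115, y -52..52 mm, floor at 15, rim at 38 mm; outlet at (29, 0, 90), mouth at (-28, 0, 172) mm.
- core_tube: Leaning steel tube on the rig, 100 mm long, outside 36, bore 24 mm, axis 35 deg from vertical, mouth up to the robot side. Origin: outlet centre; z up the axis; x to the brass boss side. A spring catch 12 mm above the outlet holds the core (8 to 25 N to push past; freed with the rod tip under 8 mm from the outlet). Round the mouth a stop sleeve, bore 38, outside 50 mm.
- tube_mouth (a point): Centre of the steel tube's own upper mouth, on the axis, 100 mm from the outlet. The aluminium stop sleeve's rim is clamped 0 to 30 mm above this, differently each time and not measured: feel for it. Axes as core_tube.
- tube_outlet (a point): Centre of the tube's lower opening, on the axis. Axes as core_tube.
- core: Stuck grey mortar core: loose cylinder 21.5 mm in diameter, 40 mm long, about 40 g. It starts in the tube, lower end about 17 mm from the outlet, upper end about 43 mm below the mouth. Origin at the centre of its lower end, z along its axis (up the tube at the start).
- core_mid (a point): Middle of the mortar core, 20 mm from its ends.
- stand: Fixed rod stand: steel base plate 90 x 90 x 8 mm with an upright black sleeve, rim 142 mm above the bench, bore 24 mm, flared to about 40 mm inside and 52 mm outside at the rim. Origin under its centre on the bench, z up.
- stand_mouth (a point): Centre of the stand sleeve's rim, 142 mm above the bench.
- rod: Loose push rod, about 240 g: steel shaft 14 mm thick, 126 mm long, below a steel collar 44 mm wide, 8 mm thick; above it a round wooden handle 26 mm thick, 56 mm long. Origin at the collar's underside on the axis; z from shaft to handle. Starts upright in the stand, collar on the rim (handle 150 to 206 mm up). Home, the collar lies on the stop sleeve's rim, tip from 4 mm inside to 26 mm out of the outlet.
- rod_tip (a point): End of the rod's shaft, 126 mm below the collar's underside. Axes as rod.
- brick: Bystander: weathered brick 215 x 102 x 62 mm. Origin under its centre.
- level: Bystander: orange plastic level 50 x 300 x 22 mm. Origin under its centre.
- weight: Bystander: brass hexagonal nut-shaped weight 40 mm across flats, 28 mm high. Origin under its centre.
- chip: Bystander: grey stone chip about 50 mm wide, 17 mm high. Origin under its centre.
Things that resemble listed ones, but are neither listed nor needed, are in the scene too. What is shaped like the rig but purple is not meant.

How it is judged:
On the way, in this order (a step that is already met when the one before it is completed fails the run):
1. the rod, in the tube, presses on the core (x of rod_tip in the frame of core_tube between -0.012 and 0.012 m and y of rod_tip in the frame of core_tube between -0.012 and 0.012 m and angle between the z axis of rod and the z axis of core_tube, either way round below 0.15 rad and z of rod_tip in the frame of core_tube between 0.02 and 0.08 m and contact force between rod and core above 1.5 N), for 0.05 s.
2. the rod is pushed home: its tip at most 10 mm above the outlet and the rod pressing on the stop (over 5 N) (x of rod_tip in the frame of core_tube between -0.012 and 0.012 m and y of rod_tip in the frame of core_tube between -0.012 and 0.012 m and angle between the z axis of rod and the z axis of core_tube, either way round below 0.15 rad and z of rod_tip in the frame of core_tube below 0.01 m and contact force between rod and rig above 5 N), for 0.1 s.
At the end, for the whole second after the job is handed in: The core lies at rest in the tray (its middle within the tray's walls and less than 42 mm above the bench); the rod stands at rest in its stand, collar within 12 mm of the sleeve's rim centre and within 7 degrees of upright (x of core_mid in the frame of rig between 0 and 0.115 m and y of core_mid in the frame of rig between -0.052 and 0.052 m and z of core_mid in the frame of rig below 0.042 m and linear speed of each of core, rod below 0.03 m/s and distance between rod and stand_mouth below 0.012 m and angle between rod's own z axis and vertical below 0.12 rad); the robot touches nothing.
It fails at once if the rod is rammed against the tube or rig (contact forces over 80 N) (contact force between rod and rig above 80 N).
It fails at once if the core is crushed by the rod (over 60 N) (contact force between rod and core above 60 N).
It fails at once if the gripper touches the core (contact force between the fingers and core above 0.5 N).
It fails at once if the brick, level, brass weight or stone chip is moved over 20 mm (distance of any of brick, level, weight, chip from where it was at the start of the episode above 0.02 m).
It also fails if it takes over 51 s, if anything falls off the work surface, if the arm or the gripper's body presses on something with over 40 N, if the wrist force passes 120 N, or if a joint passes its speed limit or range.

## Working session

There is one attempt and no reset: what is moved stays moved. The work goes in short steps, Python scripts to look and compute and a shell command to move; the robot and the scene stay as the last step left them, time stands still between calls to the robot, and variables do not carry over. Pictures are saved under pics/ and viewed, and the job is handed in when it is done.

```bash
ls; mkdir -p pics; cat > h.py <<'E'
import numpy as np, cv2
from station import get_obs, camera, hand_in, masks_of
def snap(n,f):
    c=camera(n); cv2.imwrite(f,c["img"][:,:,::-1]); return c
def cloud(c):
    z=c["range_z"]; v,u=np.mgrid[:480,:640]
    P=np.stack([(u-c["cx"])/c["fx"]*z,(v-c["cy"])/c["fy"]*z,z],-1)
    R=cv2.Rodrigues(np.array(c["rvec"],float))[0]
    W=(P-np.array(c["tvec"]).ravel())@R
    W[z==0]=np.nan
    return W
E
python3 - <<'E'
from h import *
import pickle
print(get_obs())
for n in ["side","top"]:
    c=snap(n,f"pics/{n}0.png"); pickle.dump(c,open(n+"0.pkl","wb"))
    R=cv2.Rodrigues(np.array(c["rvec"],float))[0]; print(n,-R.T@np.array(c["tvec"]).ravel(),R[2],c["fx"])
    for t in ["rig","core_tube","stand","rod","core","brick","level","weight","chip"]:
        for m in masks_of(t,n): print(n,t,m["conf"],m["extent"])
E
```

```text
pics
{'time_s': 0.0, 'qpos': array([-1.33059073e+00,  3.00493008e-01,  1.52158751e+00,  4.22048678e-05,
        1.32070692e+00, -6.65957357e-02]), 'joint_vel': array([-1.12857283e-03,  1.13287161e-03, -9.25354567e-04,  1.98112727e-03,
        4.05133348e-05, -2.78158656e-03]), 'tau': array([ 3.92881979e-03, -5.31799972e+01, -3.52734983e+01,  7.10188597e-02,
        2.44167808e-02, -1.38293476e-04]), 'ee_pos': array([ 0.16605225, -0.52405402,  0.2048716 ]), 'eef_rot': array([-1.57198575e+00,  1.20297812e-04, -2.83480187e+00]), 'force': array([-0.19570142,  0.22009312, -0.48106187]), 'moment': array([0.0213479 , 0.02841263, 0.07057679]), 'grip_width': 0.0937618692900253}
side [-0.16477808  1.13086184  0.91373986] [ 0.44581612 -0.72119564 -0.53021207] 572.0467715158586
side rig 0.87 [216.4, 220.8, 301.7, 305.4]
side rig 0.7 [185.5, 364.6, 299.7, 468.6]
side rig 0.62 [302.4, 206.9, 335.6, 257.3]
side rig 0.61 [244.8, 221.5, 289.3, 266.3]
side core_tube 0.74 [244.7, 222.7, 286.0, 264.8]
side core_tube 0.49 [176.3, 315.0, 274.2, 398.4]
side stand 0.59 [304.9, 209.4, 338.3, 255.2]
side stan
[... 400 characters left out ...]
op rig 0.61 [78.7, 277.1, 160.1, 367.4]
top rig 0.58 [242.9, 162.6, 313.0, 243.6]
top core_tube 0.92 [266.0, 177.6, 288.6, 213.5]
top core_tube 0.74 [90.9, 307.0, 117.8, 342.4]
top stand 0.85 [349.9, 189.0, 394.4, 229.8]
top rod 0.77 [371.7, 179.1, 390.5, 202.8]
top core 0.59 [269.4, 178.8, 290.5, 214.6]
top brick 0.88 [447.0, 176.1, 496.4, 258.8]
top brick 0.63 [349.9, 190.5, 397.8, 229.1]
top brick 0.56 [267.7, 175.4, 293.4, 214.8]
top level 0.8 [122.8, 236.0, 239.7, 262.3]
top level 0.41 [370.9, 178.3, 387.8, 202.5]
top weight 0.53 [338.4, 264.9, 355.4, 284.0]
top weight 0.35 [446.0, 176.3, 497.0, 256.2]
top chip 0.57 [233.5, 262.8, 253.9, 281.9]
top chip 0.56 [123.4, 237.4, 239.7, 260.2]
```

View pics/side0.png

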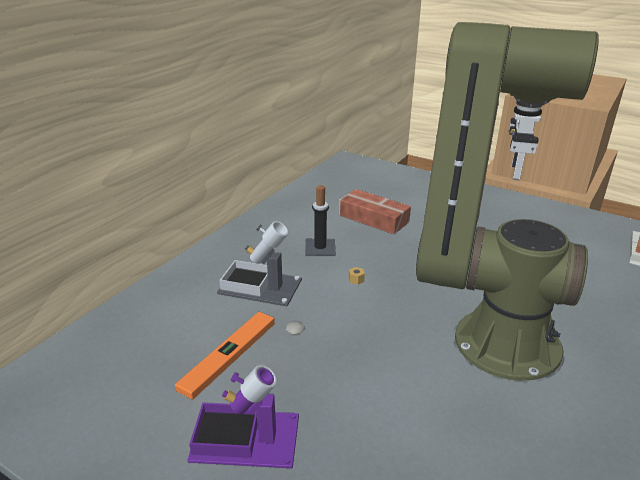

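View pics/top0.png

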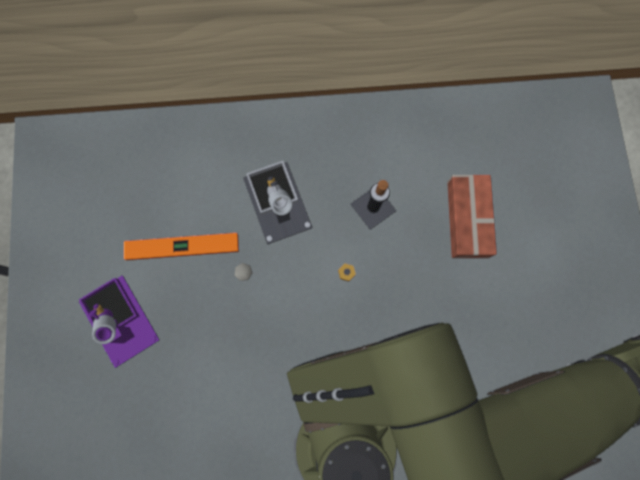

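The grey rig is at side (262,262) and top (278,200). The stand with the rod is at side (320,220) and top (378,197). The purple decoy sits lower left. Next I'll measure positions from the depth images.

```bash
python3 - <<'E'
from h import *
import pickle
C={n:pickle.load(open(n+"0.pkl","rb")) for n in ["side","top"]}
W={n:cloud(C[n]) for n in C}
def crop(n,l,t,r,b):
    return W[n][t:b,l:r].reshape(-1,3),C[n]["img"][t:b,l:r].reshape(-1,3)
P,_=crop("top",230,150,320,250); print("top bench z",np.nanpercentile(P[:,2],[1,5,20,50,80,95,99]))
# stand
for n,box in [("top",(340,170,405,235)),("side",(298,175,345,260))]:
    P,c=crop(n,*box); 
    for lo,hi in [(.004,.012),(.03,.08),(.08,.13),(.135,.149),(.149,.153),(.155,.2),(.2,.21)]:
        m=(P[:,2]>lo)&(P[:,2]<hi)
        if m.sum(): print(n,"stand",lo,hi,m.sum(),P[m].mean(0).round(4),P[m].min(0).round(4),P[m].max(0).round(4))
for n,box in [("top",(240,155,315,248)),("side",(210,215,305,310))]:
    P,c=crop(n,*box)
    for lo,hi in [(.004,.012),(.012,.02),(.03,.045),(.045,.09),(.09,.12),(.12,.15),(.15,.17),(.17,.19),(.19,.2),(.2,.22)]:
        m=(P[:,2]>lo)&(P[:,2]<hi)
        if m.sum(): print(n,"rig",lo,hi,m.sum(),P[m].mean(0).round(4),P[m].min(0).round(4),P[m].max(0).round(4))
for n,b in [("top",(230,150,320,250)),("top",(340,170,405,235)),("side",(210,170,345,310))]:
    l,t,r,bb=b; im=C[n]["img"][t:bb,l:r,::-1]; cv2.imwrite(f"pics/c_{n}_{l}.png",cv2.resize(im,None,fx=5 if r-l<100 else 4,fy=5 if r-l<100 else 4,interpolation=cv2.INTER_CUBIC))
E
```

```text
top bench z [-0.00838307 -0.00623977 -0.003349    0.00105938  0.01208986  0.15111891
  0.19581504]
top stand 0.004 0.012 609 [ 0.6    -0.124   0.0068] [ 0.5251 -0.2186  0.004 ] [ 0.7134 -0.0357  0.012 ]
top stand 0.03 0.08 70 [ 0.5939 -0.1223  0.0556] [ 0.5869 -0.1419  0.03  ] [ 0.6133 -0.1112  0.0799]
top stand 0.08 0.13 50 [ 0.5936 -0.1221  0.0965] [ 0.5871 -0.1419  0.0801] [ 0.6093 -0.1113  0.1147]
top stand 0.135 0.149 137 [ 0.5993 -0.1256  0.1433] [ 0.5807 -0.1533  0.1353] [ 0.6299 -0.1051  0.149 ]
top stand 0.149 0.153 50 [ 0.5991 -0.126   0.1505] [ 0.5836 -0.1494  0.149 ] [ 0.6242 -0.109   0.1529]
top stand 0.155 0.2 69 [ 0.598  -0.1249  0.1806] [ 0.5909 -0.14    0.1559] [ 0.6167 -0.1124  0.1999]
top stand 0.2 0.21 81 [ 0.6057 -0.1288  0.204 ] [ 0.5946 -0.1413  0.2   ] [ 0.6177 -0.117   0.2087]
side stand 0.004 0.012 432 [ 0.6282 -0.1631  0.0072] [ 0.534 -0.602  0.004] [ 0.9395 -0.0654  0.0119]
side stand 0.03 0.08 245 [ 0.6173 -0.1782  0.0537] [ 0.5894 -0.3675  0.0303] [ 0.6682 -0.1066  0.0796]
side stand 0.08 0.13 190 [ 0.6032 -0.1183  0.1044] [ 0.5877 -0.1418  0.08  ] [ 0.6
[... 1566 characters left out ...]
.1452 0.0355] [0.5811 0.0778 0.03  ] [0.747  0.2062 0.0449]
side rig 0.045 0.09 222 [0.5956 0.1277 0.0693] [0.5796 0.0967 0.045 ] [0.6454 0.147  0.0899]
side rig 0.09 0.12 354 [0.6168 0.132  0.1062] [0.5798 0.0974 0.0901] [0.6738 0.1502 0.12  ]
side rig 0.12 0.15 180 [0.6226 0.1363 0.133 ] [0.5851 0.1095 0.1202] [0.6764 0.1471 0.1499]
side rig 0.15 0.17 116 [0.5939 0.1341 0.1612] [0.5681 0.0949 0.1501] [0.628  0.1442 0.1699]
side rig 0.17 0.19 257 [0.5911 0.1205 0.1806] [0.5604 0.0866 0.1702] [0.6403 0.1444 0.1898]
side rig 0.19 0.2 97 [0.5933 0.1197 0.1941] [0.567  0.0885 0.19  ] [0.6365 0.1416 0.1998]
side rig 0.2 0.22 36 [0.5957 0.1202 0.2039] [0.5821 0.0985 0.2001] [0.604  0.137  0.2091]
```

View pics/c_top_230.png

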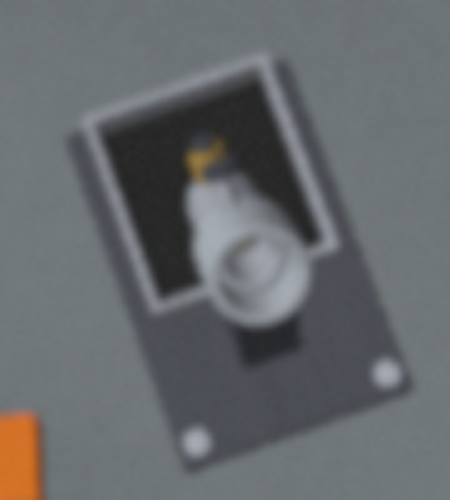

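View pics/c_side_210.png

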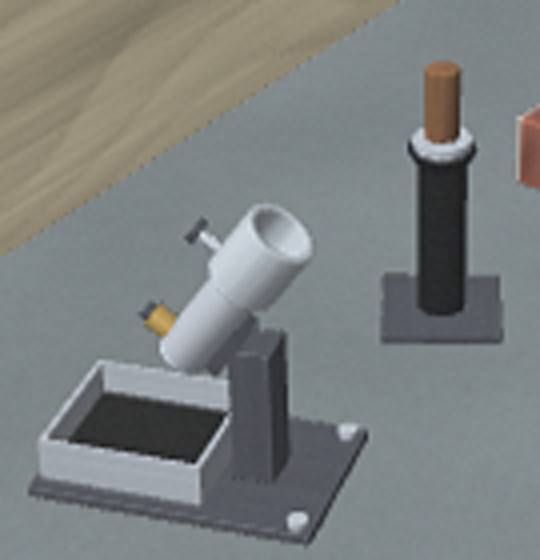

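```bash
cat > fit.py <<'E'
from h import *
import pickle
from scipy.optimize import least_squares
C={n:pickle.load(open(n+"0.pkl","rb")) for n in ["side","top"]}
W={n:cloud(C[n]) for n in C}
box={"top":(240,155,315,248),"side":(210,215,305,310)}
tl=np.radians(35)
def pts(n):
    l,t,r,b=box[n]; P=W[n][t:b,l:r].reshape(-1,3); return P[np.isfinite(P[:,2])]
def torig(P,x0,y0,yaw):
    c,s=np.cos(yaw),np.sin(yaw); dx,dy=P[:,0]-x0,P[:,1]-y0
    return np.c_[c*dx+s*dy,-s*dx+c*dy,P[:,2]]
O=np.array([.0287,0,.090]); A=np.array([-np.sin(tl),0,np.cos(tl)])
def tr(P,p):
    Q=torig(P,*p[:3])-O-np.array([0,0,p[3]]); t=Q@A; v=Q-t[:,None]*A; return t,np.linalg.norm(v,axis=1),v
if __name__=="__main__":
  for sel in (["top"],["side"],["top","side"]):
    P=np.concatenate([pts(n) for n in sel]); P=P[(P[:,2]>.085)]
    p=np.array([.62,.125,.24,0.])
    for it in range(6):
        t,r,v=tr(P,p)
        tol=.008 if it<2 else .004
        m1=(t>.005)&(t<.07)&(abs(r-.018)<tol); m2=(t>.085)&(abs(r-.025)<tol)&(t<.122)
        def res(q):
            t,r,v=tr(P,q); return np.r_[r[m1]-.018,r[m2]-.025]
        s=least_squares(res,p,loss="soft_l1",f_scale=.001); p=s.x
    t,r,v=tr(P,p)
    print(sel,"x,y,yaw,dz",p.round(4),m1.sum(),m2.sum(),"res",np.median(abs(s.fun)).round(4),"maxt",np.percentile(t[(r<.028)],[90,95,98,99.5,100]).round(4))
    mm=(r>.0195)&(r<.0245); print(" annulus t:",np.percentile(t[mm&(t>.09)],[5,25,50,75,95]).round(4))
    print(" t hist r 23-27:",np.histogram(t[(r>.023)&(r<.027)],np.arange(.05,.14,.004)))
    # tray rim
    Q=np.concatenate([pts(n) for n in sel]); Q=torig(Q,*p[:3]); m=(Q[:,2]>.034)&(Q[:,2]<.041)&(Q[:,0]>-.02)
    print(" tray:",np.percentile(Q[m],[1,3,97,99],axis=0)[:,:2].round(4).tolist())
    rect=cv2.minAreaRect((1000*Q[m][:,:2]).astype(np.float32)); print(rect)
E
python3 fit.py
```

```text
['top'] x,y,yaw,dz [ 1.4668  0.3174  0.2252 -1.2376] 0 0 res nan maxt [1.6385 1.6398 1.642  1.6433 1.6446]
 annulus t: [1.5955 1.6094 1.6253 1.6369 1.6409]
 t hist r 23-27: (array([0, 0, 0, 0, 0, 0, 0, 0, 0, 0, 0, 0, 0, 0, 0, 0, 0, 0, 0, 0, 0, 0]), array([0.05 , 0.054, 0.058, 0.062, 0.066, 0.07 , 0.074, 0.078, 0.082,
       0.086, 0.09 , 0.094, 0.098, 0.102, 0.106, 0.11 , 0.114, 0.118,
       0.122, 0.126, 0.13 , 0.134, 0.138]))
  return _methods._mean(a, axis=axis, dtype=dtype,
  ret = ret.dtype.type(ret / rcount)
Traceback (most recent call last):
  File "fit.py", line 33, in <module>
    print(" tray:",np.percentile(Q[m],[1,3,97,99],axis=0)[:,:2].round(4).tolist())
                   ~~~~~~~~~~~~~^^^^^^^^^^^^^^^^^^^^^^^^^
IndexError: index -1 is out of bounds for axis 0 with size 0
```

```bash
python3 - <<'E'
from fit import *
# stand/rod: fit vertical cylinders
for n,b in [("top",(340,170,405,235)),("side",(298,175,345,260))]:
    l,t,r,bb=b; P=W[n][t:bb,l:r].reshape(-1,3); P=P[np.isfinite(P[:,2])]
    P=P[np.hypot(P[:,0]-.604,P[:,1]+.128)<.04]
    for nm,lo,hi,R in [("handle",.155,.2,.013),("collar",.1425,.1485,.022),("sleeve",.03,.12,None)]:
        Q=P[(P[:,2]>lo)&(P[:,2]<hi)]
        if R: f=lambda q:np.hypot(Q[:,0]-q[0],Q[:,1]-q[1])-R; s=least_squares(f,[.604,-.128],loss="soft_l1",f_scale=.001)
        else: f=lambda q:np.hypot(Q[:,0]-q[0],Q[:,1]-q[1])-q[2]; s=least_squares(f,[.604,-.128,.017],loss="soft_l1",f_scale=.001)
        print(n,nm,len(Q),s.x.round(4),np.median(abs(s.fun)).round(4))
    Q=P[P[:,2]>.2]; print("top",Q.mean(0),np.percentile(Q[:,2],[50,90,99]),((Q.max(0)+Q.min(0))/2))
E
```

```text
top handle 69 [ 0.6066 -0.1294] 0.0005
top collar 73 [ 0.6102 -0.1304] 0.0036
top sleeve 120 [ 0.6062 -0.1292  0.0176] 0.0005
top [ 0.60562449 -0.12866466  0.20416644] [0.20386409 0.20770651 0.21025644] [ 0.60616046 -0.12913842  0.20563684]
side handle 126 [ 0.6098 -0.1291] 0.0016
side collar 41 [ 0.6097 -0.1292] 0.0024
side sleeve 335 [ 0.6095 -0.1292  0.0179] 0.0016
top [ 0.60717721 -0.12522399  0.20421378] [0.20431457 0.20658933 0.20899344] [ 0.60942959 -0.12796244  0.20465375]
```

```bash
cat > fit2.py <<'E'
from fit import *
for sel in (["top"],["side"],["top","side"]):
    Pa=np.concatenate([pts(n) for n in sel])
    m=(Pa[:,2]>.034)&(Pa[:,2]<.041)&(np.hypot(Pa[:,0]-.66,Pa[:,1]-.135)<.12)
    # tray outer edge
    rect=cv2.minAreaRect((1000*Pa[m][:,:2]).astype(np.float32)); print(sel,"tray rect",rect)
    mb=(Pa[:,2]>.005)&(Pa[:,2]<.011); 
    P=Pa[Pa[:,2]>.088]
    best=None
    for x0 in (.6,.61,.62,.63,.64):
     for y0 in (.115,.125,.135):
      for yaw in (.15,.25,.35):
        def res(q):
            t,r,v=tr(P,np.r_[q,0]); d=np.minimum(abs(r-.018)+np.where(t>.09,.01,0)+np.where(t<0,-t,0),abs(r-.025)+np.where(t<.06,.01,0)); return np.minimum(d,.01)
        s=least_squares(res,[x0,y0,yaw],loss="soft_l1",f_scale=.001)
        if best is None or s.cost<best.cost: best=s
    p=np.r_[best.x,0]; t,r,v=tr(P,p)
    print(" p",p.round(4),best.cost,"med",np.median(best.fun).round(4))
    print(" thist r>.023<.027",np.histogram(t[(r>.023)&(r<.027)],np.arange(.05,.14,.005))[0])
    print(" thist r.0165-.0195",np.histogram(t[(r>.0165)&(r<.0195)],np.arange(0,.14,.005))[0])
    mm=(r>.0195)&(r<.0235)&(t>.1); print(" annulus",np.percentile(t[mm],[10,50,90,100]).round(4), mm.sum())
    Q=torig(Pa,*p[:3]); m=(Q[:,2]>.034)&(Q[:,2]<.041)&(Q[:,0]>-.02)&(Q[:,0]<.13)&(abs(Q[:,1])<.07)
    print(" tray rig frame",np.percentile(Q[m],[1,50,99],axis=0)[:,:2].round(4).tolist())
E
python3 fit2.py
```

```text
['top'] tray rect ((656.4750366210938, 133.8595733642578), (155.3354034423828, 103.69373321533203), 15.787569046020508)
 p [0.6268 0.1225 0.2485 0.    ] 0.0021893663227803882 med 0.004
 thist r>.023<.027 [ 0  0  0  0  0  0  0  3  9  9 10  8 10 10  8 26 20]
 thist r.0165-.0195 [ 0  1  3  3  0  2  1  1  1  1  0  1  4  5  1  6  5  8  7 11 12  5  3  4
  3 18 12  0]
 annulus [0.1035 0.1203 0.1302 0.1358] 124
 tray rig frame [[-0.0078, -0.0482], [0.0732, 0.0101], [0.1094, 0.0565]]
['side'] tray rect ((659.3003540039062, 135.23838806152344), (155.69256591796875, 112.3790054321289), 16.14211082458496)
 p [0.6233 0.1235 0.258  0.    ] 0.0036462511339410233 med 0.0028
 thist r>.023<.027 [ 3  0  0  0  0  7 20 23 21 24 21 24 25 20 21 29  2]
 thist r.0165-.0195 [ 9  7 10 11  9  9 10 12  9  6 13 13  9 13  7  1  0  0  0  1  3  5  6 11
 12 10  1  0]
 annulus [0.1055 0.1197 0.128  0.1306] 158
 tray rig frame [[-0.0162, -0.0511], [0.0583, 0.0215], [0.1157, 0.0565]]
['top', 'side'] tray rect ((657.8809814453125, 134.82757568359375), (158.64764404296875, 112.3790054321289), 16.14211082458496)
 p [0.6238 0.1235 0.2581 0.    ] 0.005879047485204619 med 0.0032
 thist r>.023<.027 [ 3  0  0  0  0  6 22 28 31 26 22 32 26 26 31 56 12]
 thist r.0165-.0195 [ 7  9 11 18  9 10 13 14 11  5 14 13  9 11  9  2  0  1  0 13 10  6  6 11
 13 30  2  0]
 annulus [0.1055 0.121  0.129  0.1343] 346
 tray rig frame [[-0.0153, -0.0504], [0.0662, 0.0175], [0.1148, 0.0565]]
```

```bash
cat > ov.py <<'E'
from fit import *
import sys
p=[float(x) for x in sys.argv[1:4]]; rim=float(sys.argv[4]); sx,sy=float(sys.argv[5]),float(sys.argv[6]); tag=sys.argv[7]
c,s=np.cos(p[2]),np.sin(p[2]); R=np.array([[c,-s,0],[s,c,0],[0,0,1]]); T=np.array([p[0],p[1],0])
a=np.linspace(0,2*np.pi,60)
U=np.array([np.cos(tl),0,np.sin(tl)]); V=np.array([0,1,0])
circ=lambda t,r:(O+t*A+r*(np.cos(a)[:,None]*U+np.sin(a)[:,None]*V))@R.T+T
rc=lambda x0,x1,y,z:np.array([[x0,-y,z],[x1,-y,z],[x1,y,z],[x0,y,z],[x0,-y,z]])@R.T+T
vc=lambda x,y,z,r:np.c_[x+r*np.cos(a),y+r*np.sin(a),0*a+z]
items=[(circ(rim,.025),(0,0,255)),(circ(rim,.019),(0,0,255)),(circ(0,.018),(0,255,0)),(rc(0,.115,.052,.038),(255,255,0)),(vc(sx,sy,.206,.013),(255,0,255)),(vc(sx,sy,.150,.022),(255,0,255)),(vc(sx,sy,.142,.026),(0,255,255))]
for n,b in [("top",(235,150,410,250)),("side",(205,170,350,310))]:
    l,t,r,bb=b; k=4; im=cv2.resize(C[n]["img"][t:bb,l:r,::-1].copy(),None,fx=k,fy=k,interpolation=cv2.INTER_CUBIC)
    for X,col in items:
        uv=cv2.projectPoints(X,np.array(C[n]["rvec"],float),np.array(C[n]["tvec"],float),np.array([[C[n]["fx"],0,C[n]["cx"]],[0,C[n]["fy"],C[n]["cy"]],[0,0,1]]),None)[0][:,0]
        uv=((uv-[l,t]+.5)*k).astype(np.int32); cv2.polylines(im,[uv],False,col,1)
    cv2.imwrite(f"pics/ov_{n}_{tag}.png",im)
E
python3 ov.py .6238 .1235 .258 .128 .608 -.129 a
```

```text
(no output)
```

View pics/ov_top_a.png

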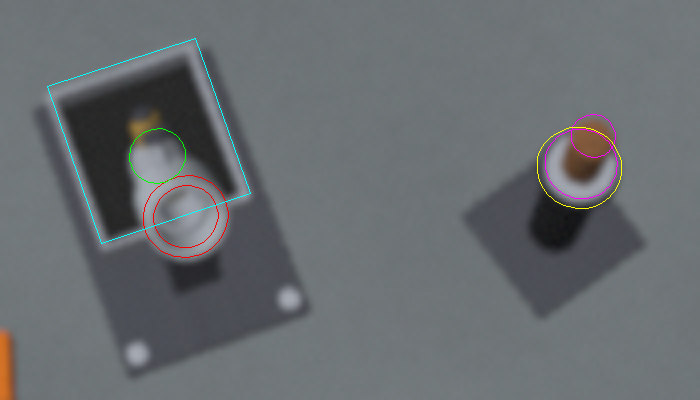

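View pics/ov_side_a.png

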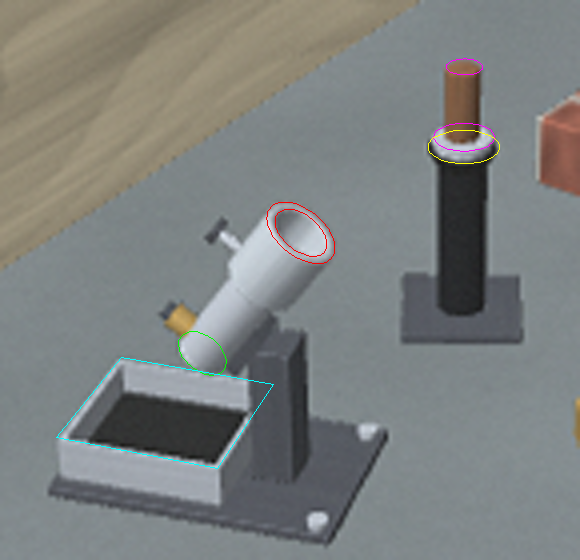

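```bash
sed -i 's/(235,150,410,250)/(240,155,310,215)/;s/(205,170,350,310)/(215,215,300,305)/;s/k=4/k=8 if n=="top" else 6/' ov.py; python3 ov.py .622 .124 .265 .128 .608 -.129 b
```

```text
(no output)
```

View pics/ov_top_b.png

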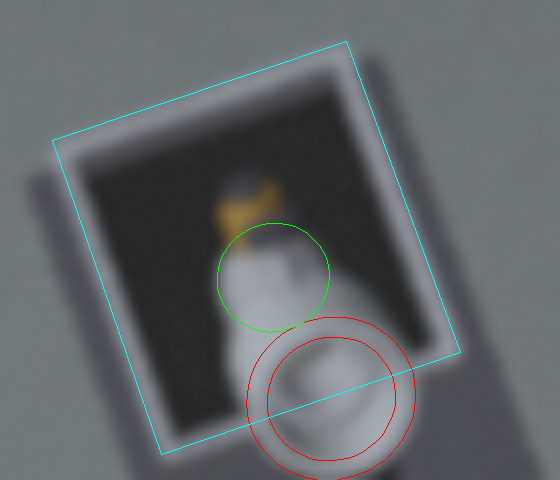

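View pics/ov_side_b.png

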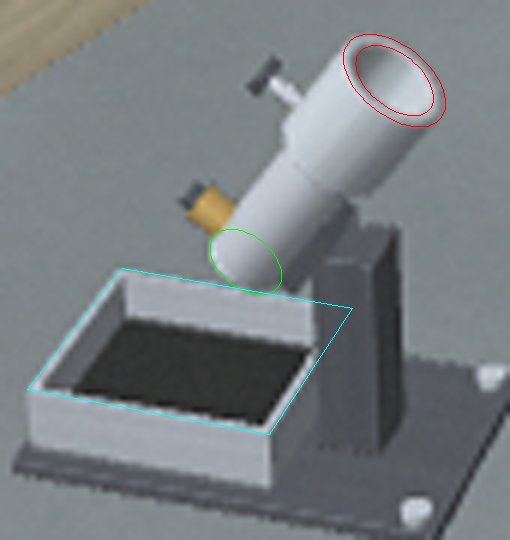

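```bash
R="442 395 60 0 0 -2.6 0"; python3 -m jog '41 37 20 0 0 0 0; 80 70 40 0 0 -1 0; 110 100 60 0 0 -2 0; 145 130 60 0 0 -2.6 0; 180 160 60 0 0 -2.6 0; 210 188 60 0 0 -2.6 0; 240 215 60 0 0 -2.6 0; 270 241 60 0 0 -2.6 0; 300 268 60 0 0 -2.6 0; 330 295 60 0 0 -2.6 0' 40
```

```text
time_s: 1.83
ee_pos: [0.4709, -0.2513, 0.2656]
eef_rot: [-1.57, 0.0, -2.88]
force: [0.2, -0.0, 0.4]
grip_width: 0.094
```

```bash
python3 -m jog '35 31 0 0 0 0 0; 65 58 0 0 0 0 0; 95 85 0 0 0 0 0; 120 107 0 0 0 0 0; 137 122 0 0 0 0 0; 137 122 -2 0 0 0 0; 137 122 -2 0 0 0 0' 40; python3 - <<'E'
from h import *
import pickle
for n,b in [("top",(330,130,430,230)),("side",(280,110,380,260))]:
    c=snap(n,"pics/x.png"); l,t,r,bb=b; cv2.imwrite(f"pics/g1_{n}.png",cv2.resize(c["img"][t:bb,l:r,::-1],None,fx=4,fy=4,interpolation=cv2.INTER_CUBIC))
    W=cloud(c)[t:bb,l:r].reshape(-1,3); 
    for lo,hi in [(.155,.2),(.27,.33)]:
        m=(W[:,2]>lo)&(W[:,2]<hi)&(np.hypot(W[:,0]-.608,W[:,1]+.129)<.08); print(n,lo,m.sum(),W[m].mean(0) if m.any() else 0, W[m].min(0) if m.any() else 0,W[m].max(0) if m.any() else 0)
print(get_obs()["qpos"])
E
```

```text
time_s: 2.42
ee_pos: [0.6081, -0.1285, 0.2627]
eef_rot: [-1.571, -0.001, -2.878]
force: [0.5, -0.2, -0.5]
grip_width: 0.0938
top 0.155 0 0 0 0
top 0.27 0 0 0 0
side 0.155 129 [ 0.60507462 -0.1212249   0.17779882] [ 0.59493227 -0.13462774  0.15576099] [ 0.62143544 -0.11081046  0.19988694]
side 0.27 272 [ 0.6031434  -0.11575246  0.29856622] [ 0.58211097 -0.18923849  0.27001392] [ 0.6306759  -0.0637832   0.32976229]
[-2.69490025e-01  4.29300435e-01  1.21291218e+00 -3.43588202e-04
  1.49921738e+00  1.04033647e+00]
```

```bash
python3 -c "
import cv2,numpy as np
a=cv2.imread('pics/g1_top.png');b=cv2.imread('pics/g1_side.png');h=600
a=cv2.copyMakeBorder(a,0,h-a.shape[0],0,0,cv2.BORDER_CONSTANT);cv2.imwrite('pics/g1.png',np.hstack([a,b])[:,:800])"
```

```text
(no output)
```

View pics/g1.png

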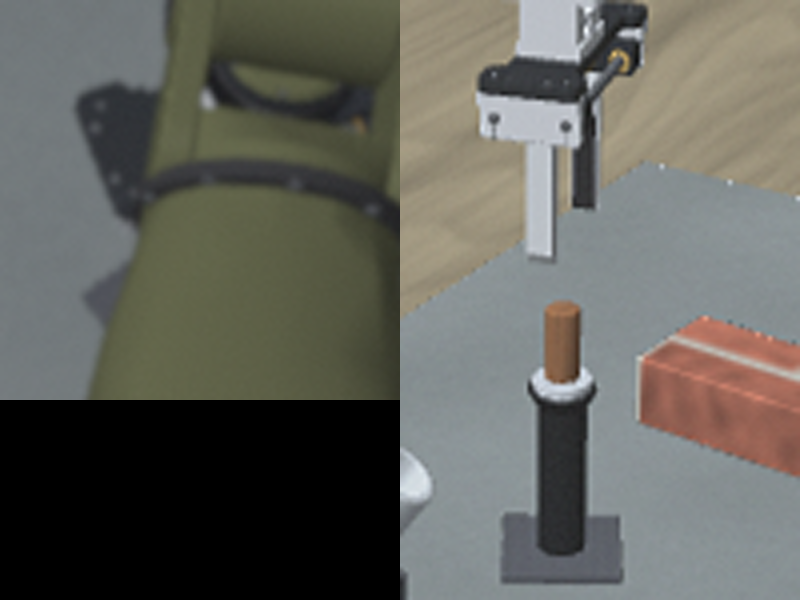

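```bash
python3 -m jog '0 0 -30 0 0 0 0; 0 0 -60 0 0 0 0; 0 0 -85 0 0 0 0; 0 0 -98 0 0 0 0; 0 0 -101 0 0 0 0; 0 0 -101 0 0 0 0; 0 0 -101 0 0 0 0.8; 0 0 -101 0 0 0 0.9; 0 0 -101 0 0 0 0.9; 0 0 -101 0 0 0 0.9' 50;python3 -m jog '0 0 0 0 0 0 0.9;0 0 0 0 0 0 0.9;0 0 0 0 0 0 0.9;0 0 0 0 0 0 0.9;0 0 0 0 0 0 0.9;0 0 0 0 0 0 0.9' 50
```

```text
time_s: 3.35
ee_pos: [0.6076, -0.13, 0.1634]
eef_rot: [-1.57, 0.001, -2.881]
force: [-0.4, 0.1, -0.7]
grip_width: 0.0706
time_s: 3.85
ee_pos: [0.6076, -0.13, 0.1634]
eef_rot: [-1.57, 0.001, -2.881]
force: [-0.1, 0.2, 0.4]
grip_width: 0.0307
```

```bash
python3 -m jog '0 0 0 0 0 0 1;0 0 0 0 0 0 1;0 0 0 0 0 0 1;0 0 0 0 0 0 1' 55; python3 -m jog '0 0 5 0 0 0 1;0 0 15 0 0 0 1;0 0 30 0 0 0 1; 0 0 50 0 0 0 1;0 0 75 0 0 0 1;0 0 100 0 0 0 1;0 0 125 0 0 0 1;0 0 145 0 0 0 1; 0 0 160 0 0 0 1;0 0 165 0 0 0 1' 55;  python3 - <<'E'
from h import *
c=snap("side","pics/lift_side.png"); o=get_obs();print(o["ee_pos"],o["eef_rot"],o["force"],o["moment"])
E
```

```text
time_s: 4.18
ee_pos: [0.6076, -0.13, 0.1634]
eef_rot: [-1.57, 0.001, -2.881]
force: [0.4, -0.9, 0.1]
grip_width: 0.0253
time_s: 5.02
ee_pos: [0.6078, -0.1301, 0.3319]
eef_rot: [-1.568, 0.005, -2.881]
force: [-0.3, -0.4, -2.1]
grip_width: 0.0253
[ 0.60783805 -0.13007115  0.33116323] [-1.56801721  0.00402142 -2.88059752] [-0.14936914  0.73591929 -2.32866912] [-0.03221118  0.0077925   0.00641   ]
```

View pics/lift_side.png

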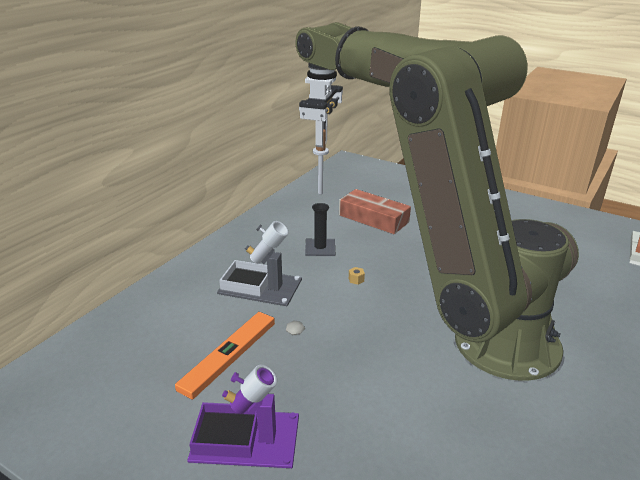

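```bash
python3 -m jog '-15 5 10 1 -2 0 1;-40 20 25 2 -6 0 1;-65 45 45 3 -10 0 1; -90 75 60 4 -15 0 1; -110 105 65 5 -20 0 1; -125 135 65 6 -24 0 1; -128 165 65 7 -28 0 1; -128 190 65 8 -31 0 1; -128 210 65 8.8 -33 0 1; -128 216 65 9.06 -33.8 0 1' 55; python3 -m jog '0 0 0 0 0 0 1;0 0 0 0 0 0 1' ; cat > tgt.py <<'E'
from h import *
import sys
from scipy.spatial.transform import Rotation as Ro
x0,y0,yaw=.6215,.124,.262
L=.1474
tl=np.radians(35)
Rz=Ro.from_euler("z",yaw).as_matrix()
OUT=np.array([x0,y0,0])+Rz@np.array([.0287,0,.09]); A=Rz@np.array([-np.sin(tl),0,np.cos(tl)])
def rel(o=None):
    o=o or get_obs(); R=Ro.from_euler("xyz",o["eef_rot"]).as_matrix(); ty=R[:,1]
    tip=o["ee_pos"]+L*ty; q=tip-OUT; t=q@A
    X=Rz@np.array([np.cos(tl),0,np.sin(tl)]); Y=Rz[:,1]
    ax=np.cross(ty,-A); ang=np.arcsin(np.linalg.norm(ax)); rv=np.degrees(ax/np.linalg.norm(ax)*ang)
    print("t",o["time_s"].__round__(2),"tip z %.4f x %.4f y %.4f"%(t,q@X,q@Y),"tilt err rotvec deg",rv.round(2),"F",o["force"].round(1),"along A %.1f"%(o["force"]@A),"M",o["moment"].round(2),"jawdotY",(R[:,2]@Y).round(3),"grip",o["grip_width"].round(4))
    return o,R
def to(t,o,R):
    # shift for tip on axis at t with corrected tilt
    tgt=OUT+(t+L)*A; print("to t=",t,"shift mm",((tgt-o["ee_pos"])*1000).round(1))
if __name__=="__main__":
    o,R=rel()
    for a in sys.argv[1:]: to(float(a),o,R)
    print("A",A.round(4), "q",o["qpos"].round(2))
E
python3 tgt.py .17 .16 .14 .1
```

```text
time_s: 5.9
ee_pos: [0.4787, 0.0879, 0.3953]
eef_rot: [-1.57, 0.616, -2.88]
force: [-0.0, 0.5, -3.4]
grip_width: 0.0256
time_s: 6.07
ee_pos: [0.4784, 0.0877, 0.3946]
eef_rot: [-1.57, 0.614, -2.879]
force: [-0.0, 0.4, -1.9]
grip_width: 0.0253Traceback (most recent call last):
  File "tgt.py", line 20, in <module>
    o,R=rel()
        ~~~^^
  File "tgt.py", line 14, in rel
    print("t",o["time_s"].__round__(2),"tip z %.4f x %.4f y %.4f"%(t,q@X,q@Y),"tilt err rotvec deg",rv.round(2),"F",o["force"].round(1),"along A %.1f"%(o["force"]@A),"M",o["moment"].round(2),"jawdotY",(R[:,2]@Y).round(3),"grip",o["grip_width"].round(4))
                                                                                                                                                                                                                                    ^^^^^^^^^^^^^^^^^^^^^
AttributeError: 'float' object has no attribute 'round'
```

```bash
sed -i 's/o\["grip_width"\].round(4)/round(o["grip_width"],4)/' tgt.py; python3 tgt.py .17 .16 .14 .1
python3 - <<'E'
from h import *
import pickle
for n,b in [("top",(230,130,330,230)),("side",(210,130,310,280))]:
    c=snap(n,"pics/x.png"); pickle.dump(c,open(n+"1.pkl","wb")); l,t,r,bb=b; cv2.imwrite(f"pics/g2_{n}.png",cv2.resize(c["img"][t:bb,l:r,::-1],None,fx=4,fy=4,interpolation=cv2.INTER_CUBIC))
a=cv2.imread('pics/g2_top.png');b=cv2.imread('pics/g2_side.png')
a=cv2.copyMakeBorder(a,0,200,0,0,cv2.BORDER_CONSTANT);cv2.imwrite('pics/g2.png',np.hstack([a,b]))
E
```

```text
t 6.07 tip z 0.2032 x 0.0307 y 0.0019 tilt err rotvec deg [-0.01  0.15  0.02] F [-0.   0.4 -1.9] along A -1.6 M [-0.18  0.59 -0.08] jawdotY -1.0 grip 0.0253
to t= 0.17 shift mm [ -5.   -3.5 -44.6]
to t= 0.16 shift mm [  0.5  -2.  -52.8]
to t= 0.14 shift mm [ 11.6   1.  -69.2]
to t= 0.1 shift mm [  33.7    6.9 -101.9]
A [-0.554  -0.1486  0.8192] q [ 0.03 -0.29  1.79  0.15  1.04  1.3 ]
```

View pics/g2.png

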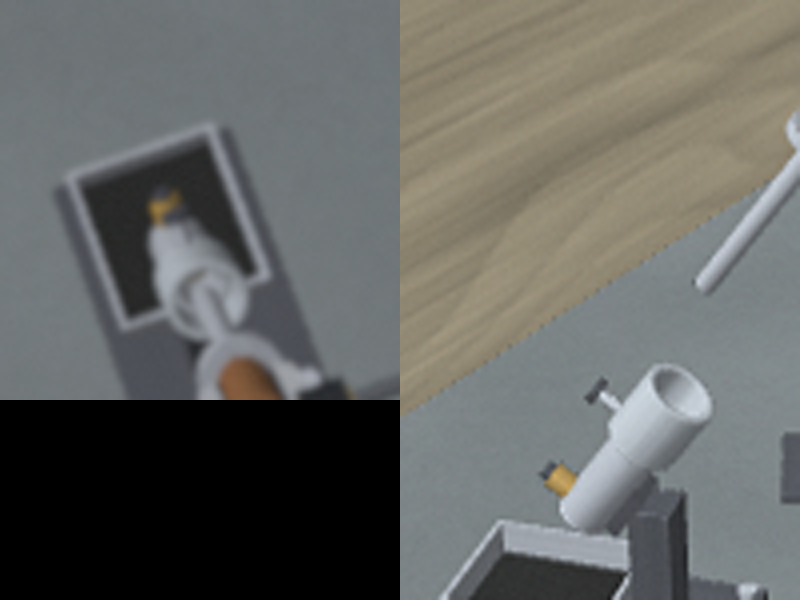

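```bash
python3 -m jog '-4 -4 -10 0 0 0 1;-5 -4 -25 0 0 0 1;-3 -3 -38 0 0 0 1; 0 -2 -48 0 0 0 1; 3 -1 -56 0 0 0 1; 3 -1 -56 0 0 0 1'; python3 tgt.py .14 .1
python3 - <<'E'
from h import *
import pickle
for n,b in [("top",(260,170,310,230)),("side",(235,180,305,280))]:
    c=snap(n,"pics/x.png"); pickle.dump(c,open(n+"2.pkl","wb")); l,t,r,bb=b; cv2.imwrite(f"pics/g3_{n}.png",cv2.resize(c["img"][t:bb,l:r,::-1],None,fx=6,fy=6,interpolation=cv2.INTER_CUBIC))
a=cv2.imread('pics/g3_top.png');b=cv2.imread('pics/g3_side.png')
a=cv2.copyMakeBorder(a,0,600-a.shape[0],0,0,cv2.BORDER_CONSTANT);cv2.imwrite('pics/g3.png',np.hstack([a,b]))
E
```

```text
time_s: 6.67
ee_pos: [0.4821, 0.0854, 0.3371]
eef_rot: [-1.57, 0.611, -2.881]
force: [0.1, -0.3, -3.5]
grip_width: 0.0253
t 6.67 tip z 0.1544 x -0.0003 y -0.0014 tilt err rotvec deg [0.08 0.01 0.06] F [ 0.1 -0.3 -3.5] along A -2.8 M [-0.18  0.62 -0.02] jawdotY -1.0 grip 0.0253
to t= 0.14 shift mm [  7.9   3.3 -11.6]
to t= 0.1 shift mm [ 30.    9.2 -44.4]
A [-0.554  -0.1486  0.8192] q [ 0.03 -0.26  1.9   0.17  0.91  1.28]
```

View pics/g3.png

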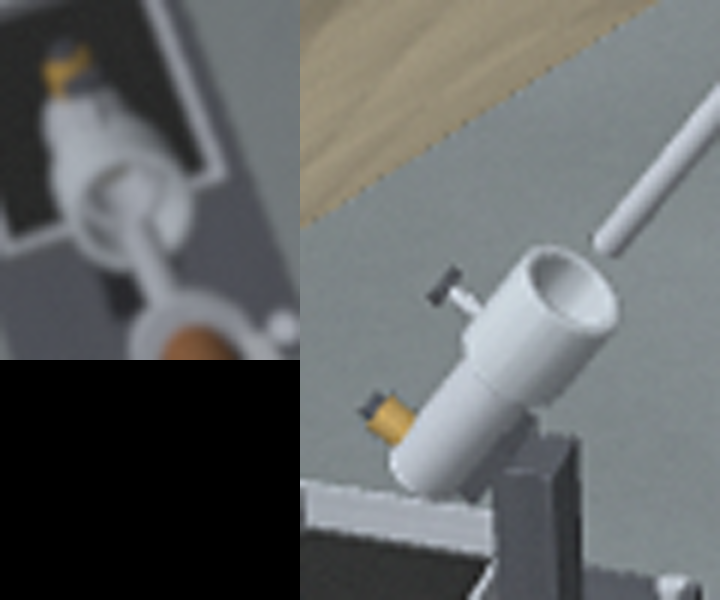

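```bash
cat > ov2.py <<'E'
from tgt import *
import pickle,sys
k_=sys.argv[1]; o,R=rel()
for n,b in [("top",(262,175,307,235)),("side",(240,185,310,270))]:
    c=pickle.load(open(n+k_+".pkl","rb")); l,t,r,bb=b; k=10 if n=="top" else 8
    im=cv2.resize(c["img"][t:bb,l:r,::-1],None,fx=k,fy=k,interpolation=cv2.INTER_CUBIC); raw=im.copy()
    K=np.array([[c["fx"],0,c["cx"]],[0,c["fy"],c["cy"]],[0,0,1]])
    def dr(X,col):
        uv=cv2.projectPoints(np.array(X),np.array(c["rvec"],float),np.array(c["tvec"],float),K,None)[0][:,0]
        cv2.polylines(im,[((uv-[l,t]+.5)*k).astype(np.int32)],False,col,1)
    dr([OUT+s*A for s in np.linspace(0,.128,10)],(0,255,0))
    a=np.linspace(0,6.283,50); U=Rz@[np.cos(tl),0,np.sin(tl)]; V=Rz[:,1]
    for s,rr in ((.128,.025),(.128,.019),(.1,.012),(0,.018)): dr([OUT+s*A+rr*(np.cos(q)*U+np.sin(q)*V) for q in a],(0,255,0))
    tip=o["ee_pos"]+L*R[:,1]
    for g in (-.007,.007):
        for w in (U,V): dr([tip+g*w,tip-R[:,1]*.126+g*w],(0,0,255))
    cv2.imwrite(f"pics/o2_{n}{k_}.png",np.hstack([raw,im])[:600,:] if n=="top" else im)
E
python3 ov2.py 2
```

```text
t 6.77 tip z 0.1560 x 0.0014 y -0.0012 tilt err rotvec deg [0.05 0.17 0.06] F [ 0.5  0.1 -1.4] along A -1.4 M [-0.12  0.65  0.03] jawdotY -1.0 grip 0.0253
```

```bash
python3 -c "
import cv2;a=cv2.imread('pics/o2_top2.png');cv2.imwrite('pics/o2_top2b.png',cv2.resize(a,(800,int(a.shape[0]*800/a.shape[1]))))"
```

```text
(no output)
```

View pics/o2_top2b.png

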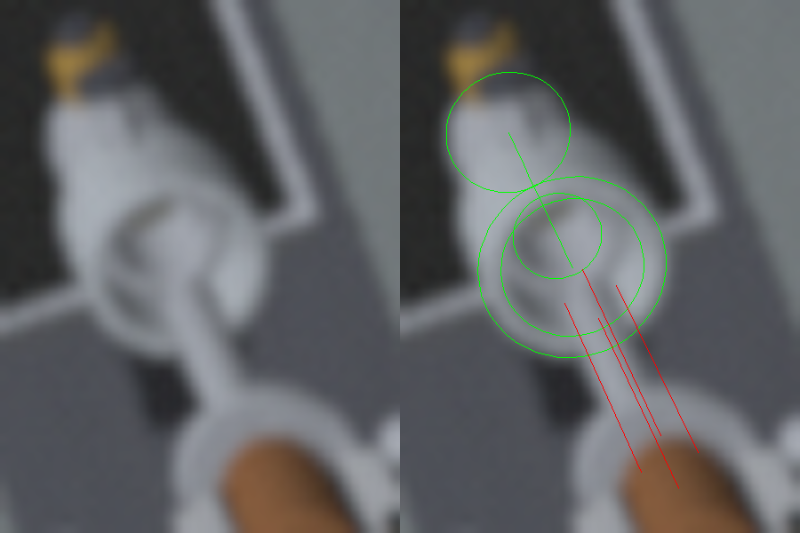

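View pics/o2_side2.png

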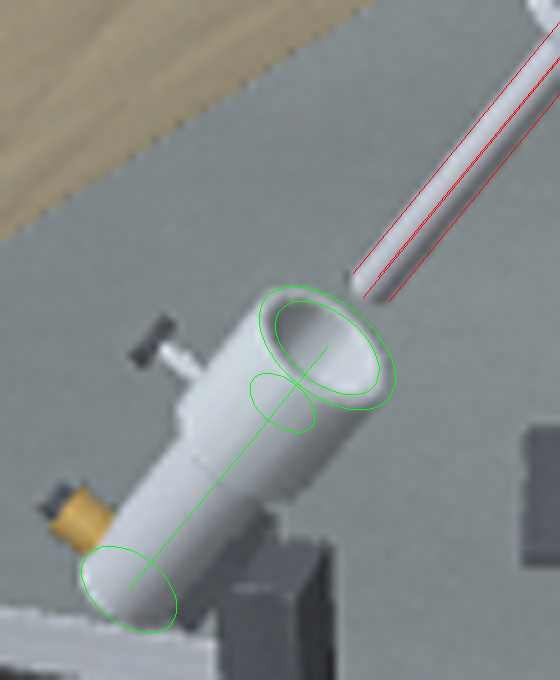

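```bash
sed -i 's/^x0,y0,yaw=.*/x0,y0,yaw=.621,.123,.262/' tgt.py; python3 tgt.py .15 .13 .11 .09 .065
```

```text
t 6.77 tip z 0.1555 x 0.0020 y -0.0004 tilt err rotvec deg [0.05 0.17 0.06] F [ 0.5  0.1 -1.4] along A -1.4 M [-0.12  0.65  0.03] jawdotY -1.0 grip 0.0253
to t= 0.15 shift mm [ 1.8  0.6 -5.5]
to t= 0.13 shift mm [ 12.8   3.5 -21.9]
to t= 0.11 shift mm [ 23.9   6.5 -38.2]
to t= 0.09 shift mm [ 35.    9.5 -54.6]
to t= 0.065 shift mm [ 48.9  13.2 -75.1]
A [-0.554  -0.1486  0.8192] q [ 0.03 -0.27  1.9   0.17  0.91  1.28]
```

```bash
python3 -m jog '1.8 0.6 -5.5 0.05 0.17 0 1; 7.3 2 -13.7 0.05 0.17 0 1; 12.8 3.5 -21.9 0.05 0.17 0 1; 18 5 -30 0.05 0.17 0 1; 21 5.8 -34 0.05 0.17 0 1; 24 6.5 -38.2 0.05 0.17 0 1; 26.6 7.2 -42 0.05 0.17 0 1;29.4 8 -46.4 0.05 0.17 0 1; 32.2 8.7 -50.5 0.05 0.17 0 1; 35 9.5 -54.6 0.05 0.17 0 1'; python3 tgt.py .08 .07 .06 .05
```

```text
time_s: 7.6
ee_pos: [0.5175, 0.0953, 0.2842]
eef_rot: [-1.571, 0.611, -2.882]
force: [-0.2, -0.1, -2.3]
grip_width: 0.0249
t 7.6 tip z 0.0896 x 0.0001 y -0.0001 tilt err rotvec deg [0.02 0.02 0.02] F [-0.2 -0.1 -2.3] along A -1.7 M [-0.14  0.62 -0.05] jawdotY -1.0 grip 0.0249
to t= 0.08 shift mm [ 5.3  1.4 -7.9]
to t= 0.07 shift mm [ 10.8   2.9 -16.1]
to t= 0.06 shift mm [ 16.4   4.4 -24.3]
to t= 0.05 shift mm [ 21.9   5.8 -32.5]
A [-0.554  -0.1486  0.8192] q [ 0.05 -0.14  1.92  0.17  0.76  1.27]
```

```bash
python3 -m jog '1.5 0.4 -2.2 0 0 0 1; 3 0.8 -4.4 0 0 0 1; 4.5 1.2 -6.6 0 0 0 1; 6 1.6 -8.8 0 0 0 1; 7.5 2 -11.1 0 0 0 1; 9 2.4 -13.4 0 0 0 1; 10.5 2.8 -15.6 0 0 0 1; 12 3.2 -17.8 0 0 0 1; 13 3.5 -19.3 0 0 0 1; 13.5 3.6 -20 0 0 0 1'; python3 tgt.py .06 .05
```

```text
time_s: 8.43
ee_pos: [0.531, 0.0989, 0.2639]
eef_rot: [-1.572, 0.611, -2.882]
force: [0.0, -0.3, -2.4]
grip_width: 0.0253
t 8.43 tip z 0.0649 x -0.0001 y -0.0001 tilt err rotvec deg [ 0.03 -0.    0.02] F [ 0.  -0.3 -2.4] along A -1.9 M [-0.14  0.64  0.02] jawdotY -1.0 grip 0.0253
to t= 0.06 shift mm [ 2.8  0.7 -4. ]
to t= 0.05 shift mm [  8.3   2.2 -12.2]
A [-0.554  -0.1486  0.8192] q [ 0.06 -0.09  1.93  0.18  0.71  1.27]
```

```bash
python3 -m jog '0.6 0.15 -0.8 0 0 0 1; 1.1 0.3 -1.6 0 0 0 1; 1.7 0.45 -2.5 0 0 0 1; 2.2 0.6 -3.3 0 0 0 1; 2.8 0.75 -4.1 0 0 0 1; 3.3 0.9 -4.9 0 0 0 1; 3.9 1.05 -5.7 0 0 0 1; 4.4 1.2 -6.6 0 0 0 1; 5 1.35 -7.4 0 0 0 1; 5.5 1.5 -8.2 0 0 0 1'; python3 tgt.py .05 .04
```

```text
time_s: 9.27
ee_pos: [0.5366, 0.1004, 0.2556]
eef_rot: [-1.572, 0.611, -2.882]
force: [-1.2, -0.1, -0.2]
grip_width: 0.0252
t 9.27 tip z 0.0549 x -0.0001 y -0.0000 tilt err rotvec deg [ 0.02 -0.    0.02] F [-1.2 -0.1 -0.2] along A 0.5 M [-0.07  0.66  0.04] jawdotY -1.0 grip 0.0252
to t= 0.05 shift mm [ 2.8  0.7 -3.9]
to t= 0.04 shift mm [  8.3   2.2 -12.1]
A [-0.554  -0.1486  0.8192] q [ 0.06 -0.06  1.93  0.18  0.69  1.27]
```

```bash
python3 -m jog '0.3 0.07 -0.4 0 0 0 1; 0.6 0.15 -0.8 0 0 0 1; 0.8 0.2 -1.2 0 0 0 1; 1.1 0.3 -1.6 0 0 0 1; 1.4 0.37 -2.1 0 0 0 1; 1.7 0.45 -2.5 0 0 0 1; 1.9 0.52 -2.9 0 0 0 1; 2.2 0.6 -3.3 0 0 0 1; 2.5 0.67 -3.7 0 0 0 1; 2.8 0.75 -4.1 0 0 0 1'; python3 tgt.py .04
```

```text
time_s: 10.1
ee_pos: [0.5395, 0.1012, 0.2517]
eef_rot: [-1.571, 0.611, -2.882]
force: [-3.3, -0.4, 4.8]
grip_width: 0.0254
t 10.1 tip z 0.0499 x 0.0002 y -0.0001 tilt err rotvec deg [0.02 0.03 0.02] F [-3.3 -0.4  4.8] along A 5.8 M [0.07 0.38 0.06] jawdotY -1.0 grip 0.0254
to t= 0.04 shift mm [ 5.4  1.4 -8.2]
A [-0.554  -0.1486  0.8192] q [ 0.06 -0.05  1.92  0.18  0.68  1.27]
```

```bash
python3 -m jog '0.3 0.07 -0.4 0 0 0 1; 0.6 0.15 -0.8 0 0 0 1; 0.8 0.2 -1.2 0 0 0 1; 1.1 0.3 -1.6 0 0 0 1; 1.4 0.37 -2.1 0 0 0 1; 1.7 0.45 -2.5 0 0 0 1' 60; python3 tgt.py .04; python3 -m jog  '0.3 0.07 -0.4 0 0 0 1; 0.6 0.15 -0.8 0 0 0 1; 0.8 0.2 -1.2 0 0 0 1; 1.1 0.3 -1.6 0 0 0 1; 1.4 0.37 -2.1 0 0 0 1; 1.7 0.45 -2.5 0 0 0 1'; python3 tgt.py .04
```

```text
time_s: 10.6
ee_pos: [0.5412, 0.1016, 0.249]
eef_rot: [-1.571, 0.611, -2.882]
force: [-2.3, -0.5, 2.2]
grip_width: 0.0255
t 10.6 tip z 0.0467 x 0.0001 y -0.0000 tilt err rotvec deg [0.02 0.01 0.02] F [-2.3 -0.5  2.2] along A 3.2 M [-0.02  0.46  0.08] jawdotY -1.0 grip 0.0255
to t= 0.04 shift mm [ 3.7  0.9 -5.5]
A [-0.554  -0.1486  0.8192] q [ 0.06 -0.05  1.92  0.18  0.67  1.27]
time_s: 11.1
ee_pos: [0.5429, 0.1021, 0.2464]
eef_rot: [-1.572, 0.611, -2.882]
force: [-2.9, -0.7, 2.7]
grip_width: 0.0254
t 11.1 tip z 0.0435 x 0.0000 y -0.0000 tilt err rotvec deg [0.02 0.01 0.02] F [-2.9 -0.7  2.7] along A 3.9 M [-0.05  0.59  0.03] jawdotY -1.0 grip 0.0254
to t= 0.04 shift mm [ 2.   0.5 -2.9]
A [-0.554  -0.1486  0.8192] q [ 0.06 -0.04  1.92  0.18  0.66  1.27]
```

```bash
S='0.6 0.15 -0.8 0 0 0 1; 1.1 0.3 -1.6 0 0 0 1; 1.7 0.45 -2.5 0 0 0 1; 2.2 0.6 -3.3 0 0 0 1; 2.8 0.75 -4.1 0 0 0 1; 3.3 0.9 -4.9 0 0 0 1; 3.9 1.05 -5.7 0 0 0 1; 4.4 1.2 -6.6 0 0 0 1; 5 1.35 -7.4 0 0 0 1; 5.5 1.5 -8.2 0 0 0 1'; true; python3 -m jog '0.6 0.15 -0.8 0 0 0 1; 1.1 0.3 -1.6 0 0 0 1; 1.7 0.45 -2.5 0 0 0 1; 2.2 0.6 -3.3 0 0 0 1; 2.8 0.75 -4.1 0 0 0 1; 3.3 0.9 -4.9 0 0 0 1; 3.9 1.05 -5.7 0 0 0 1; 4.4 1.2 -6.6 0 0 0 1; 5 1.35 -7.4 0 0 0 1; 5.5 1.5 -8.2 0 0 0 1'; python3 tgt.py .02 .01
```

```text
time_s: 11.93
ee_pos: [0.5485, 0.1036, 0.2381]
eef_rot: [-1.572, 0.611, -2.882]
force: [-2.7, -0.4, 2.1]
grip_width: 0.0253
t 11.93 tip z 0.0334 x -0.0001 y 0.0000 tilt err rotvec deg [0.02 0.   0.02] F [-2.7 -0.4  2.1] along A 3.3 M [-0.07  0.69  0.01] jawdotY -1.0 grip 0.0253
to t= 0.02 shift mm [  7.5   1.9 -11. ]
to t= 0.01 shift mm [ 13.    3.4 -19.2]
A [-0.554  -0.1486  0.8192] q [ 0.07 -0.02  1.92  0.19  0.64  1.26]
```

```bash
python3 -m jog '0.6 0.15 -0.8 0 0 0 1; 1.1 0.3 -1.6 0 0 0 1; 1.7 0.45 -2.5 0 0 0 1; 2.2 0.6 -3.3 0 0 0 1; 2.8 0.75 -4.1 0 0 0 1; 3.3 0.9 -4.9 0 0 0 1; 3.9 1.05 -5.7 0 0 0 1; 4.4 1.2 -6.6 0 0 0 1; 5 1.35 -7.4 0 0 0 1; 5.5 1.5 -8.2 0 0 0 1'; python3 tgt.py .02 .01
```

```text
time_s: 12.77
ee_pos: [0.554, 0.1051, 0.2298]
eef_rot: [-1.572, 0.611, -2.882]
force: [-3.4, -0.1, 2.5]
grip_width: 0.0248
t 12.77 tip z 0.0233 x -0.0001 y 0.0000 tilt err rotvec deg [0.02 0.   0.02] F [-3.4 -0.1  2.5] along A 3.9 M [-0.02  0.67  0.01] jawdotY -1.0 grip 0.0248
to t= 0.02 shift mm [ 2.   0.4 -2.7]
to t= 0.01 shift mm [  7.5   1.9 -10.9]
A [-0.554  -0.1486  0.8192] q [0.07 0.01 1.92 0.19 0.62 1.26]
```

```bash
python3 -m jog '0.6 0.15 -0.8 0 0 0 1; 1.1 0.3 -1.6 0 0 0 1; 1.7 0.45 -2.5 0 0 0 1; 2.2 0.6 -3.3 0 0 0 1; 2.8 0.75 -4.1 0 0 0 1; 3.3 0.9 -4.9 0 0 0 1; 3.9 1.05 -5.7 0 0 0 1; 4.4 1.2 -6.6 0 0 0 1; 5 1.35 -7.4 0 0 0 1'; python3 tgt.py .01 0; python3 - <<'E'
from h import *
import pickle
c=snap("side","pics/x.png"); pickle.dump(c,open("side3.pkl","wb")); l,t,r,bb=215,170,315,310; cv2.imwrite("pics/p3.png",cv2.resize(c["img"][t:bb,l:r,::-1],None,fx=4,fy=4,interpolation=cv2.INTER_CUBIC))
E
```

```text
time_s: 13.52
ee_pos: [0.5591, 0.1065, 0.2223]
eef_rot: [-1.572, 0.611, -2.882]
force: [-3.1, -1.1, 1.9]
grip_width: 0.0254
t 13.52 tip z 0.0142 x -0.0001 y 0.0000 tilt err rotvec deg [ 0.02 -0.    0.02] F [-3.1 -1.1  1.9] along A 3.4 M [-0.07  0.73  0.1 ] jawdotY -1.0 grip 0.0254
to t= 0.01 shift mm [ 2.4  0.6 -3.4]
to t= 0.0 shift mm [  8.    2.  -11.6]
A [-0.554  -0.1486  0.8192] q [0.07 0.03 1.92 0.19 0.6  1.26]
```

View pics/p3.png

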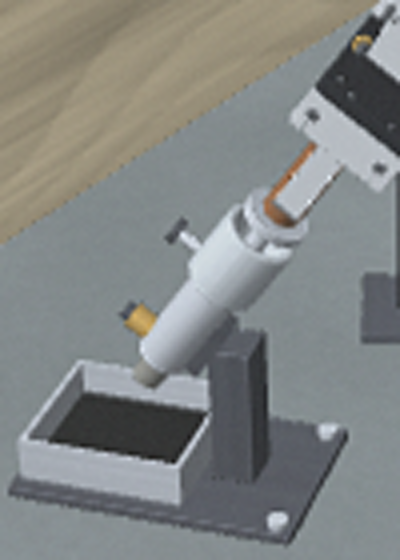

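The core is emerging from the outlet at (148,372), and the collar is still clear of the sleeve rim. I'll continue slowly.

```bash
python3 -m jog '0.4 0.1 -0.6 0 0 0 1; 0.8 0.2 -1.2 0 0 0 1; 1.2 0.3 -1.8 0 0 0 1; 1.6 0.4 -2.4 0 0 0 1; 2 0.53 -2.9 0 0 0 1; 2.4 0.63 -3.5 0 0 0 1; 2.8 0.74 -4.1 0 0 0 1; 3.2 0.85 -4.7 0 0 0 1'; python3 tgt.py 0;  python3 -m jog '0.3 0.07 -0.4 0 0 0 1; 0.6 0.15 -0.8 0 0 0 1; 0.8 0.2 -1.2 0 0 0 1; 1.1 0.3 -1.6 0 0 0 1; 1.4 0.37 -2.1 0 0 0 1; 1.7 0.45 -2.5 0 0 0 1'; python3 tgt.py 0
```

```text
time_s: 14.23
ee_pos: [0.5623, 0.1073, 0.2172]
eef_rot: [-1.572, 0.61, -2.882]
force: [-1.0, 0.2, 0.8]
grip_width: 0.0251
t 14.23 tip z 0.0081 x -0.0004 y 0.0000 tilt err rotvec deg [ 0.03 -0.03  0.01] F [-1.   0.2  0.8] along A 1.2 M [0.01 0.48 0.09] jawdotY -1.0 grip 0.0251
to t= 0.0 shift mm [ 4.8  1.2 -6.4]
A [-0.554  -0.1486  0.8192] q [0.07 0.04 1.92 0.19 0.59 1.26]
time_s: 14.73
ee_pos: [0.564, 0.1078, 0.2146]
eef_rot: [-1.572, 0.61, -2.882]
force: [1.0, 0.1, -1.4]
grip_width: 0.0251
t 14.73 tip z 0.0049 x -0.0005 y 0.0000 tilt err rotvec deg [ 0.03 -0.03  0.01] F [ 1.   0.1 -1.4] along A -1.7 M [-0.1   0.63  0.03] jawdotY -1.0 grip 0.0251
to t= 0.0 shift mm [ 3.1  0.7 -3.8]
A [-0.554  -0.1486  0.8192] q [0.07 0.05 1.92 0.19 0.59 1.26]
```

```bash
python3 -m jog '0.2 0.05 -0.3 0 0 0 1; 0.4 0.1 -0.6 0 0 0 1; 0.6 0.15 -0.9 0 0 0 1; 0.8 0.2 -1.2 0 0 0 1; 1 0.27 -1.5 0 0 0 1'; python3 tgt.py|head -1; python3 -m jog '0.2 0.05 -0.3 0 0 0 1; 0.4 0.1 -0.6 0 0 0 1; 0.6 0.15 -0.9 0 0 0 1; 0.8 0.2 -1.2 0 0 0 1'; python3 tgt.py |head -1
```

```text
time_s: 15.15
ee_pos: [0.565, 0.1081, 0.213]
eef_rot: [-1.572, 0.61, -2.882]
force: [-0.7, 0.1, -3.1]
grip_width: 0.0249
t 15.15 tip z 0.0031 x -0.0005 y 0.0001 tilt err rotvec deg [ 0.03 -0.03  0.01] F [-0.7  0.1 -3.1] along A -2.2 M [-0.15  0.61  0.01] jawdotY -1.0 grip 0.0249
time_s: 15.48
ee_pos: [0.5658, 0.1083, 0.2118]
eef_rot: [-1.572, 0.61, -2.882]
force: [0.0, -0.2, -1.7]
grip_width: 0.0252
t 15.48 tip z 0.0016 x -0.0005 y -0.0000 tilt err rotvec deg [ 0.03 -0.03  0.01] F [ 0.  -0.2 -1.7] along A -1.4 M [-0.13  0.62  0.02] jawdotY -1.0 grip 0.0252
```

```bash
python3 -m jog '0.2 0.05 -0.3 0 0 0 1; 0.4 0.1 -0.6 0 0 0 1; 0.6 0.15 -0.9 0 0 0 1; 0.8 0.2 -1.2 0 0 0 1'; python3 tgt.py|head -1; python3 - <<'E'
from h import *
import pickle
c=snap("side","pics/x.png"); pickle.dump(c,open("side3.pkl","wb")); l,t,r,bb=215,170,315,310; cv2.imwrite("pics/p4.png",cv2.resize(c["img"][t:bb,l:r,::-1],None,fx=4,fy=4,interpolation=cv2.INTER_CUBIC))
E
```

```text
time_s: 15.82
ee_pos: [0.5665, 0.1085, 0.2113]
eef_rot: [-1.572, 0.611, -2.882]
force: [-16.3, -3.7, 12.1]
grip_width: 0.0251
t 15.82 tip z 0.0008 x -0.0002 y 0.0000 tilt err rotvec deg [ 0.02 -0.01  0.01] F [-16.3  -3.7  12.1] along A 19.5 M [-0.21  1.76  0.28] jawdotY -1.0 grip 0.0251
```

View pics/p4.png

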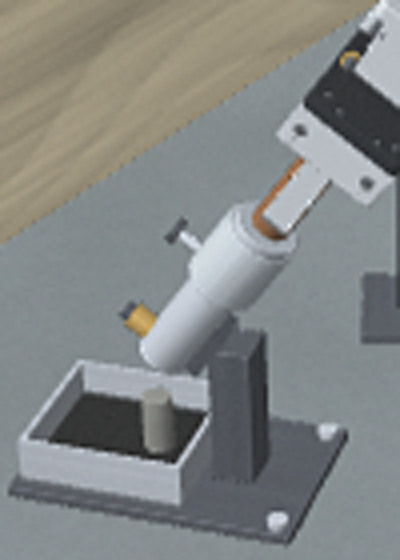

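The collar is on the rim with about 20 N along the axis, and the core stands in the tray at (158,420). I'll hold the press briefly.

```bash
python3 -m jog '0.3 0.08 -0.45 0 0 0 1;0.3 0.08 -0.45 0 0 0 1;0.3 0.08 -0.45 0 0 0 1;0.3 0.08 -0.45 0 0 0 1'; python3 tgt.py .02 .05 .1 .14 .16
```

```text
time_s: 16.2
ee_pos: [0.5665, 0.1085, 0.2114]
eef_rot: [-1.571, 0.611, -2.881]
force: [-10.9, -2.3, 6.8]
grip_width: 0.0252
t 16.2 tip z 0.0009 x -0.0001 y 0.0001 tilt err rotvec deg [ 0.02 -0.01  0.01] F [-10.9  -2.3   6.8] along A 12.0 M [-0.32  1.48  0.15] jawdotY -1.0 grip 0.0252
to t= 0.02 shift mm [-10.5  -2.9  15.7]
to t= 0.05 shift mm [-27.2  -7.4  40.3]
to t= 0.1 shift mm [-54.9 -14.8  81.2]
to t= 0.14 shift mm [-77.  -20.8 114. ]
to t= 0.16 shift mm [-88.1 -23.7 130.4]
A [-0.554  -0.1486  0.8192] q [0.08 0.06 1.91 0.19 0.58 1.26]
```

```bash
python3 -m jog '-1.1 -0.3 1.6 0 0 0 1; -4.4 -1.2 6.5 0 0 0 1; -11 -3 16.4 0 0 0 1; -19.4 -5.2 28.7 0 0 0 1; -28 -7.5 41 0 0 0 1; -38.8 -10.4 57.4 0 0 0 1; -50 -13.4 74 0 0 0 1; -61 -16.4 90 0 0 0 1; -75 -20.1 111 0 0 0 1; -88 -23.7 130.4 0 0 0 1'; python3 tgt.py .17; python3 -m jog '-10 -2.5 15 0 0 0 1; -20 -5 35 0 0 0 1; -20 -5 55 0 0 0 1; -20 -5 65 0 0 0 1'; python3 tgt.py; python3 - <<'E'
from h import *
import pickle
for n in ["side","top"]:
    c=snap(n,f"pics/w_{n}.png"); pickle.dump(c,open(n+"4.pkl","wb"))
E
```

```text
time_s: 17.03
ee_pos: [0.4775, 0.0846, 0.343]
eef_rot: [-1.571, 0.611, -2.881]
force: [0.3, 0.5, -2.0]
grip_width: 0.0255
t 17.03 tip z 0.1615 x -0.0001 y 0.0000 tilt err rotvec deg [0.02 0.   0.02] F [ 0.3  0.5 -2. ] along A -1.9 M [-0.21  0.56 -0.04] jawdotY -1.0 grip 0.0255
to t= 0.17 shift mm [-4.6 -1.3  7. ]
A [-0.554  -0.1486  0.8192] q [ 0.02 -0.28  1.9   0.17  0.93  1.27]
time_s: 17.37
ee_pos: [0.4572, 0.0795, 0.4111]
eef_rot: [-1.57, 0.615, -2.881]
force: [0.1, 0.1, -2.0]
grip_width: 0.0255
t 17.37 tip z 0.2294 x 0.0224 y 0.0002 tilt err rotvec deg [0.01 0.23 0.05] F [ 0.1  0.1 -2. ] along A -1.7 M [-0.19  0.63  0.03] jawdotY -1.0 grip 0.0255
A [-0.554  -0.1486  0.8192] q [ 0.01 -0.34  1.8   0.16  1.09  1.29]
```

View pics/w_side.png

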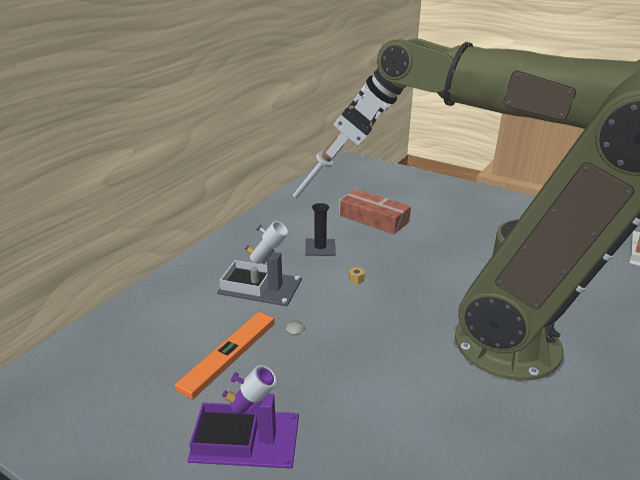

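View pics/w_top.png

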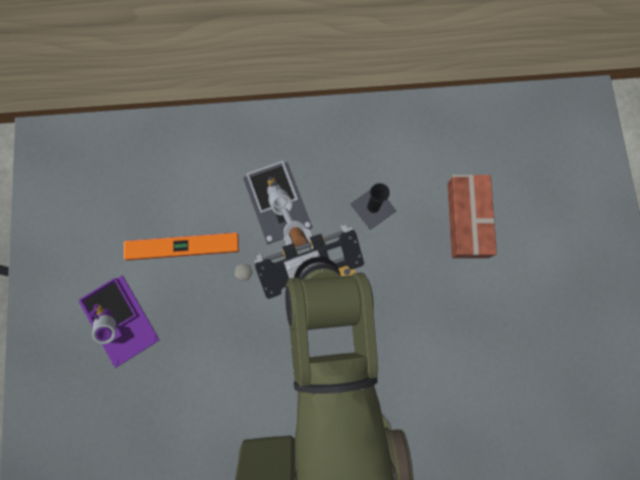

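```bash
python3 -m jog '5 -15 0 -0.5 2 0 1; 12 -35 0 -1.5 6 0 1; 20 -60 0 -2.6 10 0 1; 40 -85 0 -3.8 14.5 0 1; 60 -112 -5 -5 19 0 1; 85 -140 -10 -6 23 0 1; 110 -165 -18 -7 27 0 1; 130 -185 -25 -8 31 0 1; 145 -200 -30 -9 33.7 0 1; 150.4 -209.5 -35 -9.1 34.2 0 1'; python3 -m jog '0 0 0 0 0 0 1;0 0 0 0 0 0 1'; python3 - <<'E'
from h import *
from scipy.spatial.transform import Rotation as Ro
import pickle
o=get_obs(); R=Ro.from_euler("xyz",o["eef_rot"]).as_matrix(); print(o["ee_pos"],R[:,1],np.degrees(np.cross(R[:,1],[0,0,-1])),o["force"])
for n,b in [("side",(280,130,360,270))]:
    c=snap(n,"pics/x.png"); l,t,r,bb=b; cv2.imwrite("pics/s1.png",cv2.resize(c["img"][t:bb,l:r,::-1],None,fx=4,fy=4,interpolation=cv2.INTER_CUBIC))
# stand sleeve fit with earlier images (rod out)
from scipy.optimize import least_squares
for n,b in [("top",(340,170,405,235)),("side",(298,175,345,260))]:
    W=cloud(pickle.load(open(n+"4.pkl","rb"))); l,t,r,bb=b; P=W[t:bb,l:r].reshape(-1,3); P=P[np.isfinite(P[:,2])]
    P=P[np.hypot(P[:,0]-.608,P[:,1]+.129)<.035]
    Q=P[(P[:,2]>.138)&(P[:,2]<.147)]; rr=np.hypot(Q[:,0]-.608,Q[:,1]+.129)
    print(n,len(Q),"rim mid",(Q.max(0)+Q.min(0))/2,Q.max(0)-Q.min(0), cv2.minEnclosingCircle((Q[:,:2]*1000).astype(np.float32)))
E
```

```text
time_s: 18.3
ee_pos: [0.6101, -0.1311, 0.3696]
eef_rot: [-1.574, -0.012, -2.881]
force: [0.4, -0.6, -3.0]
grip_width: 0.0251
time_s: 18.47
ee_pos: [0.6102, -0.1311, 0.367]
eef_rot: [-1.576, -0.014, -2.881]
force: [0.0, 0.8, -3.5]
grip_width: 0.0252
[ 0.61019971 -0.13107908  0.36704764] [-0.01518294  0.00111962 -0.99988411] [-0.06414921 -0.86991816 -0.        ] [ 0.02287601  0.77982387 -3.52504257]
top 100 rim mid [ 0.60619391 -0.12884258  0.1421616 ] [0.04780177 0.04733543 0.00811884] ((606.02001953125, -129.20870971679688), 25.268442153930664)
side 63 rim mid [ 0.60899523 -0.12820809  0.14183415] [0.05046452 0.05496236 0.00764346] ((608.9110717773438, -128.1953125), 27.706096649169922)
```

View pics/s1.png

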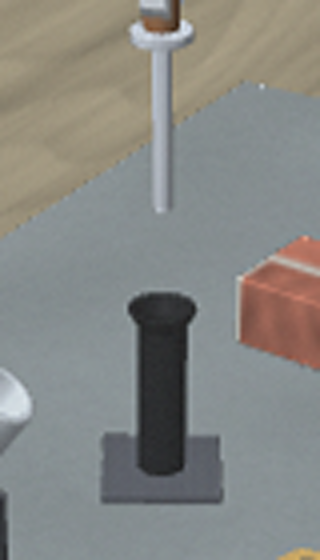

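```bash
python3 -m jog '-2.7 1.6 -10 -0.06 -0.87 0 1; -2.7 1.6 -25 -0.06 -0.87 0 1; -2.7 1.6 -32 -0.06 -0.87 0 1;-2.7 1.6 -32 -0.06 -0.87 0 1'; python3 - <<'E'
from h import *
from scipy.spatial.transform import Rotation as Ro
o=get_obs(); R=Ro.from_euler("xyz",o["eef_rot"]).as_matrix(); print(o["ee_pos"],np.degrees(np.cross(R[:,1],[0,0,-1])),o["force"])
E
```

```text
time_s: 18.85
ee_pos: [0.6063, -0.1283, 0.3363]
eef_rot: [-1.57, 0.002, -2.88]
force: [0.0, 0.1, -3.9]
grip_width: 0.0255
[ 0.60625521 -0.1283172   0.33632894] [-0.00039349  0.10466415  0.        ] [ 0.01892424  0.09403123 -3.90069442]
```

```bash
python3 -m jog '1.3 -1 -8 0 0 0 1; 1.3 -1 -20 0 0 0 1; 1.3 -1 -35 0 0 0 1; 1.3 -1 -50 0 0 0 1; 1.3 -1 -65 0 0 0 1; 1.3 -1 -80 0 0 0 1; 1.3 -1 -100 0 0 0 1; 1.3 -1 -120 0 0 0 1; 1.3 -1 -140 0 0 0 1; 1.3 -1 -155 0 0 0 1'; python3 -m jog '0 0 -3 0 0 0 1; 0 0 -6 0 0 0 1; 0 0 -9 0 0 0 1; 0 0 -11 0 0 0 1; 0 0 -12 0 0 0 1;0 0 -12 0 0 0 1'
```

```text
time_s: 19.68
ee_pos: [0.6074, -0.1291, 0.1802]
eef_rot: [-1.571, 0.002, -2.88]
force: [1.0, 0.6, -2.5]
grip_width: 0.025
time_s: 20.18
ee_pos: [0.6075, -0.1291, 0.1686]
eef_rot: [-1.57, 0.002, -2.88]
force: [0.5, 0.4, -2.3]
grip_width: 0.0253
```

```bash
python3 -m jog '0 0 -1 0 0 0 1; 0 0 -2 0 0 0 1; 0 0 -3 0 0 0 1; 0 0 -4 0 0 0 1'; python3 -m jog '0 0 -0.4 0 0 0 1; 0 0 -0.8 0 0 0 1; 0 0 -1.1 0 0 0 1'
```

```text
time_s: 20.52
ee_pos: [0.6076, -0.1292, 0.1646]
eef_rot: [-1.57, 0.003, -2.88]
force: [-0.0, -0.1, -3.1]
grip_width: 0.0255
time_s: 20.77
ee_pos: [0.6076, -0.1292, 0.1635]
eef_rot: [-1.57, 0.003, -2.88]
force: [0.1, -0.7, -2.0]
grip_width: 0.0254
```

```bash
python3 -m jog '0 0 -0.4 0 0 0 1; 0 0 -0.8 0 0 0 1; 0 0 -1.1 0 0 0 1'; python3 -m jog '0 0 -0.3 0 0 0 1; 0 0 -0.6 0 0 0 1; 0 0 -0.9 0 0 0 1'
```

```text
time_s: 21.02
ee_pos: [0.6077, -0.1292, 0.1633]
eef_rot: [-1.57, 0.003, -2.88]
force: [-4.0, 0.4, 8.9]
grip_width: 0.0256
time_s: 21.27
ee_pos: [0.6079, -0.1292, 0.1633]
eef_rot: [-1.569, 0.004, -2.88]
force: [-3.1, -0.2, 10.2]
grip_width: 0.0252
```

Collar is seated at the same height as at the grasp. I'll open the gripper gradually and retreat straight up.

```bash
python3 -m jog '0 0 0 0 0 0 1; 0 0 0 0 0 0 0.65; 0 0 0 0 0 0 0.5; 0 0 0 0 0 0 0.3; 0 0 0 0 0 0 0.1; 0 0 0 0 0 0 0;0 0 0 0 0 0 0;0 0 0 0 0 0 0;0 0 0 0 0 0 0;0 0 0 0 0 0 0' 5; python3 -m jog '0 0 5 0 0 0 0; 0 0 15 0 0 0 0; 0 0 30 0 0 0 0; 0 0 50 0 0 0 0; 0 0 75 0 0 0 0; 0 0 100 0 0 0 0; -20 0 130 0 0 0 0; -50 0 150 0 0 0 0; -80 0 160 0 0 0 0; -110 0 160 0 0 0 0'; python3 -m jog '-30 -20 0 0 0 0 0; -60 -50 0 0 0 0 0;-90 -80 0 0 0 0 0;-110 -100 0 0 0 0 0;-110 -100 0 0 0 0 0;-110 -100 0 0 0 0 0'; python3 - <<'E'
from h import *
from scipy.optimize import least_squares
for n,b in [("top",(340,170,405,235)),("side",(298,175,345,260))]:
    c=snap(n,f"pics/end_{n}.png"); W=cloud(c); l,t,r,bb=b; P=W[t:bb,l:r].reshape(-1,3); P=P[np.isfinite(P[:,2])]
    P=P[np.hypot(P[:,0]-.604,P[:,1]+.128)<.04]
    for lo,hi in ((.155,.175),(.18,.2)):
        Q=P[(P[:,2]>lo)&(P[:,2]<hi)]
        if len(Q)<5: print(n,"few"); continue
        f=lambda q:np.hypot(Q[:,0]-q[0],Q[:,1]-q[1])-.013
        print(n,lo,len(Q),least_squares(f,[.604,-.128],loss="soft_l1",f_scale=.001).x.round(4))
    Q=P[P[:,2]>.2]; print("top z",np.percentile(Q[:,2],[50,90]) if len(Q) else None)
E
```

```text
time_s: 22.1
ee_pos: [0.6079, -0.1292, 0.1633]
eef_rot: [-1.569, 0.004, -2.88]
force: [0.1, -0.1, -0.4]
grip_width: 0.0826
time_s: 22.93
ee_pos: [0.4971, -0.1292, 0.3267]
eef_rot: [-1.566, 0.008, -2.88]
force: [-0.1, 0.3, 0.4]
grip_width: 0.0939
time_s: 23.43
ee_pos: [0.3864, -0.2299, 0.3279]
eef_rot: [-1.565, 0.01, -2.882]
force: [0.4, 0.2, -0.1]
grip_width: 0.0939
top 0.155 28 [ 0.6068 -0.1281]
top 0.18 39 [ 0.6073 -0.1283]
top z [0.20418192 0.20790481]
side 0.155 57 [ 0.6096 -0.1266]
side 0.18 59 [ 0.6094 -0.1279]
top z [0.20469199 0.20626714]
```

View pics/end_side.png

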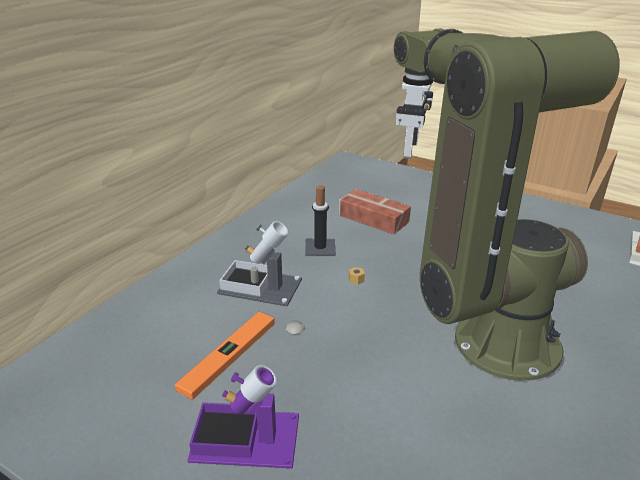

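View pics/end_top.png

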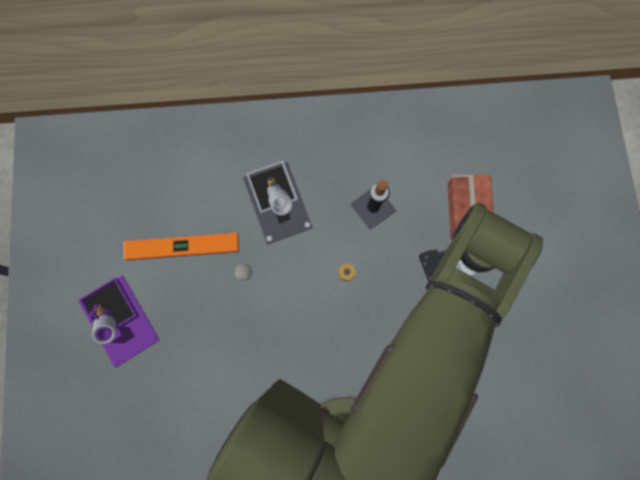

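The rod is upright in its stand (side (320,205)), and the core is in the tray (side (254,272)). I'll check the core's height quickly, then hand in.

```bash
python3 - <<'E'
from h import *
c=camera("side"); W=cloud(c); P=W[262:284,249:260]; 
from tgt import x0,y0,Rz
Q=P.reshape(-1,3); m=(Q[:,2]>.02)&(Q[:,2]<.075)
q=(Q[m]-[x0,y0,0])@Rz; q=q[(q[:,0]>.005)&(q[:,0]<.06)&(abs(q[:,1])<.04)]
print(len(q),np.percentile(q,[5,50,95],axis=0).round(3))
o=get_obs(); print(o["force"].round(1))
hand_in()
E
```

```text
110 [[ 0.028 -0.007  0.021]
 [ 0.035  0.006  0.043]
 [ 0.046  0.012  0.055]]
[-0.6  0.6 -0.2]
the job is handed in; nothing more can be done
```

I pushed the core out into the tray, put the rod back in its stand, and handed the job in at about 23.5 s of the 51 s allowed. `hand_in()` gives no verdict, so what follows is from my own checks.

- **Push:** I gripped the rod by its handle, tilted it in line with the tube and drove it in slowly. It met the core about 56 mm above the outlet. The readings showed about 8 N as it went past the spring catch, though I only sampled force at the end of each move. The collar was then felt on the stop sleeve's rim at about 20 N, with the tip about 1 mm inside the outlet. I held that press at 12 N or more for about 0.4 s.
- **Core:** it stands upright in the tray, near (0.035, 0.005) m in the rig frame. Its top is about 55 mm above the bench, so its middle is about 35 mm up, under the 42 mm limit. The gripper stayed well clear of it.
- **Rod:** the collar was set down at the same height it was picked up from. The handle axis is within about 2 mm of the stand's centre and looks upright.
- **Robot and bystanders:** the gripper is open and clear, with no force on it. The level, brass weight and stone chip look unmoved in both views. The brick looks unmoved in the side view; the arm partly hides it from above.

The two cameras disagreed by about 3 mm in x on the stand and rod position, a little more than the stated 2 mm calibration. That was well inside the fit tolerances. No check failed.

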